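# Dry-stack a table-lamp base

### The arm

A 6-joint arm with a two-finger parallel gripper is mounted at the origin on the work surface. World frame = base frame: x ahead of the robot, y to its left, z up, the work surface at z = 0. Lengths are in m, angles in rad, forces in N, time in s.
With the tool pointing down it reaches from about 0.25 to 0.725 m from the base axis. Payload 4 kg.
Tool frame: the origin (TCP) lies midway between the tips of the shut fingers; the grasp point (between the pads) lies 19 mm behind it; x points along the fingers, y is the direction in which the jaws open and shut, and the axes are right-handed (so a half turn about x gives the same grasp; the last joint's range is limited). The gripper opens to 85 mm and grips with 20 to 120 N. Pads are 22 mm wide; open, the fingers measure 114 mm over their backs; the gripper's body (76 mm by 85 mm) begins 54 mm behind the grasp point. The pads swing forward as they close: fully open they stand 13 mm farther back than shut.
Start: joints at [-1.22, 0.241, 0.005, 1.335, 0, 1.571], TCP at [0.172, -0.47, 0.231] pointing down, gripper open.
Joint ranges: [-2.72, 2.72], [-1.05, 1.87], [-1.09, 1.28], [-1.99, 2.15], [-1.42, 1.44], [-3.14, 3.14]. Speed limits (rad/s): [2.79, 2.79, 3.14, 3.14, 3.14, 3.14].

### API

Orientations are given as a unit quaternion [x, y, z, w].
In Python, from workcell import * gives the robot as it stands.
- The arm moves only by the tool play_rows, never from a script. Its argument "plan" is a list of rows, each a list of 7 numbers: the shift along the tool's x, y, z in mm, then the turn, a rotation vector about the tool's x, y, z in rad, then the closure, from -1 (fully open) to 1 (shut). In form: [[x, y, z, rx, ry, rz, grip], ...]. A call has 1 to 20 rows; each row shifts and turns the commanded pose from where the row before left it, along the tool's axes as they then stand; what a row does not reach is not made up. A row lasts 1/12 s, in which the tool goes at most 41.7 mm and 7.16 degrees, less where a joint would pass 70% of its speed; a pose out of reach is approached as far as the arm can. A call with a gripper value outside its range is refused whole. The fingers move at their own pace and stop on an object; the grip force is fixed at half the most. Time passes only in rows, so rows that do not move let the fingers close. It gives the time, the measured TCP pose, the force and the opening at its end, in the units of the state.
- get_obs(): the state, without advancing time (a new reading comes with each control period).
- camera(name): name is "scene" or "top" or "wrist"; returns a dict with "frame" (384x512x3 uint8, red, green, blue), "depth" (384x512 float32, m along the optical axis (not along the pixel's ray), 0 where there is no reading), "fx", "fy", "cx", "cy" (pixels), "camera_from_world" (4x4, takes a point from world to camera coordinates). Camera axes: x right, y up, looking along -z (the intrinsics and any distortion apply to the point x, -y, -z); pixel columns grow to the right and rows downward; lengths in m; the calibration is good to about 2 mm. The wrist camera is an equidistant fisheye: a pixel r from the principal point sees the ray r / f radians off the axis. A picture is of the moment at which its call begins.
- job_done(): hands the job in, once; it reports no verdict.
Trained networks look in a picture, given as the dict that the camera call returned (one of the last four; its "shot" number tells which), for a name from the list of things; names that differ only in an ending like _2 or _b are one class to them, and where a whole thing is asked for, a point or a joint stands for the part that bears it (a point fixed in the world has none). Each returns a list of dicts, best first, with "confidence" (0 to 1); they miss things now and then, are a little off and sometimes report something else, mostly with a low value. They report only what shows in the picture. A call takes as long as a camera call. They do not tell look-alikes from the thing itself.
- search_frame(thing, picture): "centre" ([x, y, z] in m, in world coordinates, good to about 4 mm: the middle of the surface that is visible of it).
- pinpoint(thing, picture): "centre" ([x, y, z] in m, in world coordinates, good to about 4 mm: a listed point, or the origin of a listed thing).
The state is a dict: "clock": time; "joint_pos": joint angles; "joint_vel": joint speeds; "tau": joint torques, N m; "eef_pos": TCP position; "tool_rot": TCP orientation; "ft_force": force on the tool from outside, world axes, zero at the start; "ft_torque": the same for the moment, N m; "grip_width": finger opening in m.
Only numpy, scipy, OpenCV 4.12 (cv2) and the standard library are available. Lean on these libraries where they do the work, as an engineer would, in place of code of your own. Each camera call takes 0.05 s, during which the arm holds its last target. There are 200 camera calls.

### The job

Dry-stack the lamp base on the dark wooden foot that is fixed to the bench: first the oblong pine plinth over the foot's dowel with its long sides along those of the foot, then the wide white pipe collar, the pine disc, the narrow white pipe collar, and last the knobbed pine cap with its spigot down inside the narrow collar. Each piece must sit flat and centred on the one below, put down and let go before the next, and the whole column must be left standing. Leave the tape measure, the steel bracket, the brass hinge and the pencil where they lie.

Things in the scene. Friction and masses are not known exactly. Their poses are not given: they have to be found in the camera images.
- foot: Dark wooden board, 130 x 90 x 18 mm, fixed to the bench; an upright pale dowel of diameter 16 mm stands in its middle and rises 20 mm above its upper face (38 mm above the bench). Origin: centre of the underside, under the dowel; x along the 130 mm side, z up.
- plinth: Loose oblong pale pine block, 96 x 60 x 24 mm, lying flat, with a vertical through hole of diameter 25 mm in its middle that drops over the foot's dowel (dowel stays 4 mm below the plinth's top). About 110 g. Origin: centre of the underside, on the hole's axis; x along the 96 mm side, y along the 60 mm side, z up.
- wide_pipe: Loose short length of white plastic pipe standing on end: outer diameter 56 mm, inner 48 mm, 36 mm high, about 50 g. The wider and lower of the two collars. Origin: on the axis, at the underside; z up.
- disc: Loose round flat pale pine disc, diameter 62 mm, 18 mm thick, with a central through hole of diameter 16 mm, about 40 g. It lies flat on the bench. Origin: on the axis, at the underside; z up.
- narrow_pipe: Loose short length of white plastic pipe standing on end: outer diameter 40 mm, inner 33 mm, 44 mm high, about 40 g. The narrower and taller of the two collars. Origin: on the axis, at the underside; z up.
- cap: Loose turned pine cap, 44 mm high overall, about 50 g, standing on its spigot: from below a spigot of diameter 26 mm and 8 mm high, a flange of diameter 46 mm and 8 mm thick (8 to 16 mm up), then an upright round knob of diameter 30 mm and 28 mm high (16 to 44 mm up). The spigot goes into the narrow collar, the flange rests on its rim. Origin: on the axis, at the underside of the spigot; z up.
- tape: Bystander: yellow tape measure with black round sides, 66 x 36 x 52 mm high, standing on edge on the bench. Origin: centre of the underside; x along the 66 mm side. Leave it where it is.
- bracket: Bystander: flat steel L-shaped bracket, arms 44 mm, 4 mm thick, lying flat. Origin: middle of its 44 x 44 mm outline, at the underside. Leave it where it is.
- hinge: Bystander: small brass hinge lying flat, 40 x 32 mm, 3 mm thick with a 6 mm knuckle. Origin: centre of the underside. Leave it where it is.
- pencil: Bystander: stub of a flat red carpenter's pencil, 64 x 14 x 8 mm, lying flat. Origin: at the underside, about the middle; x along it. Leave it where it is.
Mind the look-alikes: they are no part of the job. What is shaped like the plinth but blue, pink or purple is not meant.

How it is judged:
By the outcome, as a careful person would: the job done as asked, in the order asked, and still so for the second after the job is handed in, with the robot touching nothing.
It also fails if it takes over 131 s, if anything falls off the work surface, if the arm or the gripper's body presses on something with over 40 N, if the wrist force passes 120 N, or if a joint passes its speed limit or range.

## Working session

There is one attempt and no reset: what is moved stays moved. The work goes in short steps, Python scripts to look and compute and a tool call to move; the robot and the scene stay as the last step left them, time stands still between calls to the robot, and variables do not carry over. Pictures are saved under pics/ and viewed, about 12 in all and at most 16, crops included, and the job is handed in when it is done.

Besides the shell and the picture viewer there is one more tool, called after "Request:" as name(argument=value, ...), one argument or row to a line, values as JSON. play_rows: Moves the arm, as the interface text tells. Its arguments: {"type":"object","properties":{"plan":{"type":"array","items":{"type":"array","items":{"type":"number"}}}},"required":["plan"]}

```bash
mkdir -p pics; ls
cat > h.py <<'E'
from workcell import *
import numpy as np, cv2
from scipy.spatial.transform import Rotation as R
def save(d,n): cv2.imwrite(f'pics/{n}.png',cv2.cvtColor(d['frame'],cv2.COLOR_RGB2BGR))
def cloud(d):
    v,u=np.mgrid[0:384,0:512]; z=d['depth']
    P=np.stack([(u-d['cx'])/d['fx']*z,-(v-d['cy'])/d['fy']*z,-z,np.ones_like(z)],-1)
    W=P@np.linalg.inv(d['camera_from_world']).T
    W[z==0]=np.nan
    return W[...,:3]
E
python3 - <<'E'
from h import *
o=get_obs(); print({k:np.round(v,4) for k,v in o.items()})
t=camera('top'); s=camera('scene'); save(t,'top0'); save(s,'scene0')
for n in ['foot','plinth','wide_pipe','disc','narrow_pipe','cap','tape','bracket','hinge','pencil']:
    for c,d in (('t',t),('s',s)):
        print(n,c,[(np.round(r['centre'],3).tolist(),round(r['confidence'],2)) for r in pinpoint(n,d)[:4]])
E
```

```text
pics
{'clock': np.float64(0.0), 'joint_pos': array([-1.22  ,  0.2414,  0.0037,  1.3352,  0.    ,  1.5708]), 'joint_vel': array([ 0.001 ,  0.0011, -0.0015,  0.0016,  0.0006, -0.0009]), 'tau': array([ 1.00000e-03, -3.72324e+01,  2.52403e+01,  1.70000e-02,
       -0.00000e+00, -0.00000e+00]), 'eef_pos': array([ 0.1716, -0.4689,  0.2304]), 'tool_rot': array([-0.6961, -0.1241,  0.6964, -0.1227]), 'ft_force': array([ 0.8908,  0.5511, -0.6095]), 'ft_torque': array([-0.02  ,  0.0178,  0.009 ]), 'grip_width': np.float64(0.0853)}
foot t [([0.537, -0.389, -0.002], 0.77)]
foot s [([0.541, -0.394, 0.001], 0.94)]
plinth t [([0.743, 0.276, -0.001], 0.84), ([0.654, 0.136, -0.003], 0.68), ([0.72, 0.012, 0.001], 0.6), ([0.595, 0.264, -0.001], 0.58)]
plinth s [([0.717, 0.012, 0.001], 0.9), ([0.655, 0.13, -0.001], 0.76), ([0.746, 0.277, 0.001], 0.73), ([0.598, 0.262, 0.0], 0.58)]
wide_pipe t [([0.659, -0.117, 0.003], 0.49), ([0.659, 0.133, -0.003], 0.49), ([0.4, 0.227, -0.002], 0.46)]
wide_pipe s [([0.411, -0.256, 0.0], 0.69), ([0.653, -0.118, 0.004], 0.59)]
disc t [([0.527, 0.409, -0.002], 0.91), ([0.405, -0.254, 0.003], 0.45), ([0.512, 0.132, -0.002], 0.36)]
disc s [([0.527, 0.414, -0.001], 0.82)]
narrow_pipe t [([0.4, 0.229, -0.002], 0.71)]
narrow_pipe s [([0.399, 0.228, -0.001], 0.74)]
cap t [([0.403, -0.258, 0.004], 0.77)]
cap s [([0.522, -0.143, 0.002], 0.7), ([0.408, -0.256, -0.001], 0.65), ([0.512, 0.14, -0.003], 0.45)]
tape t [([0.463, 0.002, 0.001], 0.71), ([0.596, 0.006, -0.004], 0.21)]
tape s [([0.462, 0.001, 0.0], 0.81)]
bracket t [([0.596, 0.006, -0.001], 0.65)]
bracket s [([0.592, 0.004, -0.004], 0.6)]
hinge t [([0.509, 0.136, 0.001], 0.45)]
hinge s [([0.509, 0.14, -0.0], 0.51)]
pencil t [([0.515, -0.151, 0.002], 0.62)]
pencil s [([0.523, -0.143, 0.001], 0.61)]
```

View pics/top0.png

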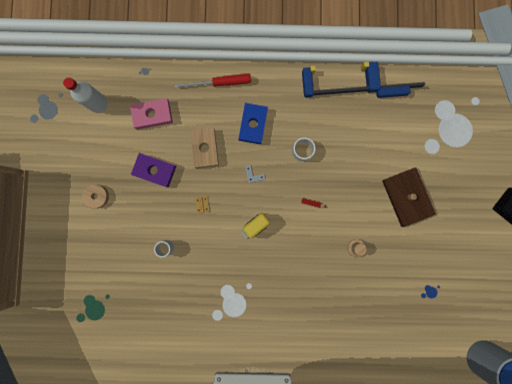

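View pics/scene0.png

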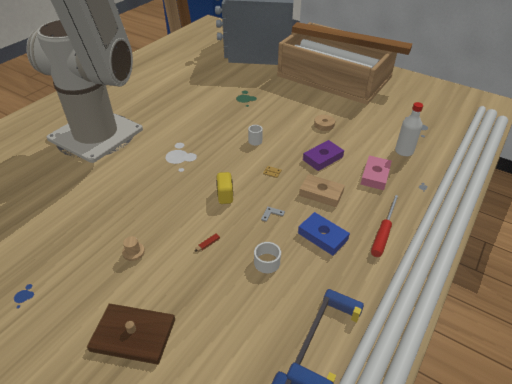

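The pine plinth is at px (204,147), with blue, pink and purple look-alikes nearby. The wide pipe is at (304,149), disc at (95,196), narrow pipe at (164,249), cap at (357,248) and foot at (409,197). Next I'll measure them in depth.

```bash
cat >> h.py <<'E'
def top_of(W,c,rad,z0,z1):
    m=(np.hypot(W[...,0]-c[0],W[...,1]-c[1])<rad)&(W[...,2]>z0)&(W[...,2]<z1)
    return W[m]
def circ(P,tol=0):
    (c,r)=cv2.minEnclosingCircle((P[:,:2]*1000).astype(np.float32)); return np.round(c,1),round(r,1),P.shape[0],np.round(np.median(P[:,2])*1000,1)
def rect(P):
    q=(P[:,:2]*1000).astype(np.float32); c,s,a=cv2.minAreaRect(q)
    if s[0]<s[1]: a+=90
    return np.round(c,1),np.round(s,1),round(((a+90)%180)-90,1),len(P),np.round(np.median(P[:,2])*1000,1)
def tool():
    o=get_obs(); M=R.from_quat(o['tool_rot']).as_matrix(); return o,M
def go(x,y,z,ang):
    """tool-axis shift (mm) & turn about x so that jaw axis y lies at world angle ang (deg, mod 180), tool down"""
    o,M=tool(); d=M.T@(np.array([x,y,z])-o['eef_pos'])*1000
    yaw=np.degrees(np.arctan2(M[1,1],M[0,1])); t=((ang-yaw+90)%180)-90
    print('pos',np.round(o['eef_pos']*1000,1),'jaw',round(yaw,1),'toolx',np.round(M[:,0],3),'q6',round(o['joint_pos'][5],2),'clk',round(o['clock'],2),'w',round(o['grip_width']*1000,1))
    print(' shift',np.round(d,1),'turn',round(-np.radians(t),3))
E
python3 - <<'E'
from h import *
for n in ('top','scene'):
    d=camera(n); W=cloud(d); print(n, np.round([np.linalg.inv(d['camera_from_world'])[:3,3]],2), 'bench', np.nanmedian(W[200:230,320:345,2]) if n=='top' else '')
    print('foot',rect(top_of(W,(.54,-.39),.1,.013,.024)))
    print('dowel',circ(top_of(W,(.54,-.39),.03,.03,.05)))
    print('plinth',rect(top_of(W,(.655,.133),.065,.018,.03)))
    print('wide',circ(top_of(W,(.655,-.117),.05,.029,.045)))
    print('disc',circ(top_of(W,(.527,.41),.05,.012,.025)))
    print('narrow',circ(top_of(W,(.4,.228),.04,.037,.055)))
    print('capknob',circ(top_of(W,(.405,-.256),.04,.036,.055)))
    print('capflange',circ(top_of(W,(.405,-.256),.04,.009,.055)))
go(.655,.133,.2,0)
E
```

```text
top [[0.49 0.   0.91]] bench 0.0001441452607027216
foot (array([ 541.5, -389.6]), array([130.2,  91.8]), 22.3, 1772, np.float64(17.8))
dowel (array([ 541. , -388.7]), 8.3, 39, np.float64(37.5))
plinth (array([656. , 136.2]), array([96.7, 60.3]), 8.2, 831, np.float64(24.7))
wide (array([ 657.1, -117.2]), 28.0, 120, np.float64(35.9))
disc (array([526.5, 409.5]), 31.3, 462, np.float64(19.0))
narrow (array([399.6, 226.4]), 20.1, 87, np.float64(44.0))
capknob (array([ 409.4, -255.4]), 14.8, 124, np.float64(44.0))
capflange (array([ 409.6, -255.2]), 22.7, 270, np.float64(28.7))
scene [[ 0.94 -0.59  0.72]] bench 
foot (array([ 540.7, -391.6]), array([130.8,  90.8]), 22.4, 3354, np.float64(18.3))
dowel (array([ 541.3, -391.9]), 8.0, 79, np.float64(37.8))
plinth (array([654.7, 134.1]), array([96.7, 64.8]), 8.8, 681, np.float64(23.6))
wide (array([ 655.9, -119.4]), 28.7, 210, np.float64(34.8))
disc (array([527.1, 407. ]), 33.2, 203, np.float64(17.1))
narrow (array([399.2, 225.1]), 21.2, 83, np.float64(41.5))
capknob (array([ 409.1, -258. ]), 16.4, 159, np.float64(43.9))
capflange (array([ 409.1, -257.7]), 22.9, 413, np.float64(25.6))
pos [ 171.8 -469.6  231.3] jaw -69.9 toolx [ 0. -0. -1.] q6 1.57 clk 1.2 w 85.6
 shift [  31.3 -399.8 -660.8] turn -1.22
```

Request:
play_rows(
  plan=[
    [0,-20,-33,0,0,0,-1],
    [1.5,-20,-33,0,0,0,-1],
    [1.5,-20,-33,0,0,0,-1],
    [1.5,-20,-33,0,0,0,-1],
    [1.5,-20,-33,0,0,0,-1],
    [1.5,-20,-33,0,0,0,-1],
    [1.5,-20,-33,0,0,0,-1],
    [1.5,-20,-33,0,0,0,-1],
    [1.5,-20,-33,0,0,0,-1],
    [1.5,-20,-33,0,0,0,-1],
    [1.5,-20,-33,0,0,0,-1],
    [1.5,-20,-33,0,0,0,-1],
    [1.5,-20,-33,0,0,0,-1],
    [1.5,-20,-33,0,0,0,-1],
    [1.5,-20,-33,0,0,0,-1],
    [1.5,-20,-33,0,0,0,-1],
    [1.5,-20,-33,0,0,0,-1],
    [1.5,-20,-33,0,0,0,-1],
    [1.5,-20,-33,0,0,0,-1],
    [1.5,-20,-33,0,0,0,-1],
  ],
)

```text
clock: 2.87
eef_pos: [0.6551, 0.1346, 0.2026]
tool_rot: [0.696, 0.123, -0.696, 0.124]
ft_force: [0.9, 0.2, 0.3]
grip_width: 0.085
```

Request:
play_rows(
  plan=[
    [0,0,0,-0.12,0,0,-1],
    [0,0,0,-0.12,0,0,-1],
    [0,0,0,-0.12,0,0,-1],
    [0,0,0,-0.12,0,0,-1],
    [0,0,0,-0.12,0,0,-1],
    [0,0,0,-0.12,0,0,-1],
    [0,0,0,-0.12,0,0,-1],
    [0,0,0,-0.12,0,0,-1],
    [0,0,0,-0.12,0,0,-1],
    [0,0,0,-0.12,0,0,-1],
    [0,0,0,-0.12,0,0,-1],
    [0,0,0,-0.12,0,0,-1],
    [0,0,0,-0.12,0,0,-1],
    [0,0,0,-0.12,0,0,-1],
    [0,0,0,-0.12,0,0,-1],
    [0,0,0,-0.12,0,0,-1],
    [0,0,0,-0.12,0,0,-1],
    [0,0,0,-0.12,0,0,-1],
    [0,0,0,-0.12,0,0,-1],
    [0,0,0,-0.12,0,0,-1],
  ],
)

```text
clock: 4.53
eef_pos: [0.6541, 0.1329, 0.2025]
tool_rot: [0.135, 0.694, -0.135, 0.694]
ft_force: [-0.4, 0.3, 0.7]
grip_width: 0.0858
```

Request:
play_rows(
  plan=[
    [0,0,0,-0.12,0,0,-1],
    [0,0,0,-0.12,0,0,-1],
    [0,0,0,-0.12,0,0,-1],
    [0,0,0,-0.12,0,0,-1],
    [0,0,0,-0.05,0,0,-1],
  ],
)

```text
clock: 4.95
eef_pos: [0.6542, 0.1329, 0.2026]
tool_rot: [-0.051, 0.705, 0.051, 0.705]
ft_force: [-0.7, -0.2, -0.7]
grip_width: 0.0852
```

Run:
```python
from h import *
go(.6553,.1352,.001,98.4)
d=camera('wrist'); save(d,'w1'); print(d['fx'],d['cx'],d['cy'],np.round(np.linalg.inv(d['camera_from_world']),3))
```

```text
pos [654.2 132.9 202.6] jaw 98.2 toolx [-0. -0. -1.] q6 0.06 clk 4.95 w 85.2
 shift [201.6   2.1   1.5] turn -0.003
297.3186396354542 253.33485686270177 191.96672424625797 [[-0.143 -0.943 -0.302  0.578]
 [ 0.99  -0.136 -0.043  0.122]
 [-0.    -0.305  0.952  0.346]
 [ 0.     0.     0.     1.   ]]
```

View pics/w1.png

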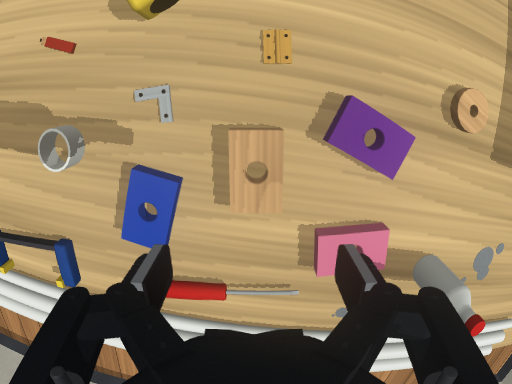

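Wrist view: the pine plinth is centred between the fingers with its hole at (257,172). The blue and purple look-alikes are clear of them. I'll cross-check with wrist depth.

```bash
cat >> h.py <<'E'
def wcloud(d):
    v,u=np.mgrid[0:384,0:512]; z=d['depth']; x=(u-d['cx'])/d['fx']; y=(v-d['cy'])/d['fy']; r=np.hypot(x,y)+1e-9
    k=np.tan(np.minimum(r,1.5))/r
    W=np.stack([x*k*z,-y*k*z,-z,np.ones_like(z)],-1)@np.linalg.inv(d['camera_from_world']).T
    W[(z==0)|(r>1.2)]=np.nan; return W[...,:3]
E
python3 - <<'E'
from h import *
W=wcloud(camera('wrist'))
P=top_of(W,(.655,.135),.06,.018,.03); print(rect(P))
print('disc',circ(top_of(W,(.527,.41),.05,.012,.025)),'wide',circ(top_of(W,(.655,-.117),.05,.030,.045)))
E
```

```text
(array([656.1, 136.4]), array([96.3, 60.4]), 8.5, 4164, np.float64(24.4))
disc (array([527.7, 409.9]), 31.7, 1175, np.float64(18.1)) wide (array([ 657.2, -116.9]), 29.0, 507, np.float64(35.6))
```

Request:
play_rows(
  plan=[
    [25,3.1,2.3,0,0,0,-1],
    [30,0,0,0,0,0,-1],
    [30,0,0,0,0,0,-1],
    [30,0,0,0,0,0,-1],
    [30,0,0,0,0,0,-1],
    [25,0,0,0,0,0,-1],
    [18,0,0,0,0,0,-1],
    [12,0,0,0,0,0,-1],
    [0,0,0,0,0,0,-1],
    [0,0,0,0,0,0,1],
    [0,0,0,0,0,0,1],
    [0,0,0,0,0,0,1],
    [0,0,0,0,0,0,1],
    [0,0,0,0,0,0,1],
    [0,0,0,0,0,0,1],
  ],
)

```text
clock: 6.3
eef_pos: [0.6578, 0.1367, 0.0052]
tool_rot: [-0.049, 0.704, 0.049, 0.707]
ft_force: [-0.2, 0.6, 6.3]
grip_width: 0.0586
```

Request:
play_rows(
  plan=[
    [-5,0,0,0,0,0,1],
    [-15,0,0,0,0,0,1],
    [-25,0,0,0,0,0,1],
    [-30,0,0,0,0,0,1],
    [-30,0,0,0,0,0,1],
    [-25,0,0,0,0,0,1],
    [0,0,0,-0.12,0,0,1],
    [0,0,0,-0.12,0,0,1],
    [0,0,0,0,0,0,1],
  ],
)

```text
clock: 7.05
eef_pos: [0.6559, 0.1363, 0.1335]
tool_rot: [-0.134, 0.694, 0.134, 0.694]
ft_force: [-0.4, 0.4, -1.8]
grip_width: 0.0584
```

Run:
```python
from h import *
W=wcloud(camera('wrist')); o=get_obs()
go(.5415,-.3893,.11,112.4)
P=top_of(W,o['eef_pos'][:2],.07,o['eef_pos'][2]+.0,o['eef_pos'][2]+.04)
h=np.histogram(P[:,2],bins=20); print(h)
```

```text
pos [655.5 136.2 132.7] jaw 111.6 toolx [-0.001 -0.    -1.   ] q6 -0.17 clk 7.1 w 58.6
 shift [  22.9 -446.7 -299.3] turn -0.014
(array([  181,   203,   220,   205,   222,   248,   288,   331,   341,
       10448,  8321,   161,   175,   175,   194,   194,   193,   217,
         198,   183]), array([0.13273914, 0.13473884, 0.13673854, 0.13873824, 0.14073793,
       0.14273763, 0.14473733, 0.14673703, 0.14873673, 0.15073642,
       0.15273612, 0.15473582, 0.15673552, 0.15873522, 0.16073491,
       0.16273461, 0.16473431, 0.16673401, 0.16873371, 0.1707334 ,
       0.1727331 ]))
```

Request:
play_rows(
  plan=[
    [0,-10,-6.6,-0.014,0,0,1],
    [0,-20,-13.3,0,0,0,1],
    [0,-30,-20,0,0,0,1],
    [0,-30,-20,0,0,0,1],
    [0,-30,-20,0,0,0,1],
    [0,-30,-20,0,0,0,1],
    [0,-30,-20,0,0,0,1],
    [0,-30,-20,0,0,0,1],
    [0,-30,-20,0,0,0,1],
    [0,-30,-20,0,0,0,1],
    [0,-30,-20,0,0,0,1],
    [0,-30,-20,0,0,0,1],
    [0,-30,-20,0,0,0,1],
    [0,-30,-20,0,0,0,1],
    [0,-30,-20,0,0,0,1],
    [0,-20,-13,0,0,0,1],
    [0,-6,-6,0,0,0,1],
    [0,0,0,0,0,0,1],
    [0,0,0,0,0,0,1],
  ],
)

```text
clock: 8.68
eef_pos: [0.5501, -0.3896, 0.1319]
tool_rot: [-0.137, 0.694, 0.138, 0.693]
ft_force: [-0.3, 0.7, -2.2]
grip_width: 0.0584
```

```bash
cat >> h.py <<'E'
def plane(P):
    A=np.c_[P[:,:2]-P[:,:2].mean(0),np.ones(len(P))]; k=np.linalg.lstsq(A,P[:,2],rcond=None)[0]; return np.round(np.degrees(k[:2]),1)
E
python3 - <<'E'
from h import *
d=camera('wrist');save(d,'w2'); W=wcloud(d); o=get_obs(); e=o['eef_pos']
go(.5415,-.3893,.11,112.4)
P=top_of(W,e[:2],.07,e[2]+.015,e[2]+.025); print(rect(P),plane(P))
P=top_of(W,(.541,-.39),.1,.013,.023); print('foot',rect(P))
T=cloud(camera('top')); print('top: dowel',circ(top_of(T,(.54,-.39),.03,.03,.05)),'foot',rect(top_of(T,(.54,-.39),.1,.013,.023)))
P=top_of(T,e[:2],.07,e[2]+.015,e[2]+.025); print(rect(P))
E
```

```text
pos [ 550.6 -388.8  132.2] jaw 112.5 toolx [-0.001  0.002 -1.   ] q6 -1.01 clk 8.73 w 58.6
 shift [22.2  3.  -8.6] turn 0.002
(array([ 548.9, -389.7]), array([96.4, 86.2]), 23.4, 19412, np.float64(151.0)) [-0.1  0.1]
foot (array([ 541.3, -389.7]), array([129.5,  90.7]), 22.4, 5304, np.float64(18.3))
top: dowel (array([ 541.4, -389. ]), 8.2, 39, np.float64(37.4)) foot (array([ 541.5, -389.6]), array([130.3,  91.9]), 22.6, 1374, np.float64(17.9))
(array([ 548.7, -386.9]), array([96.7, 65.5]), 23.3, 757, np.float64(150.7))
```

View pics/w2.png

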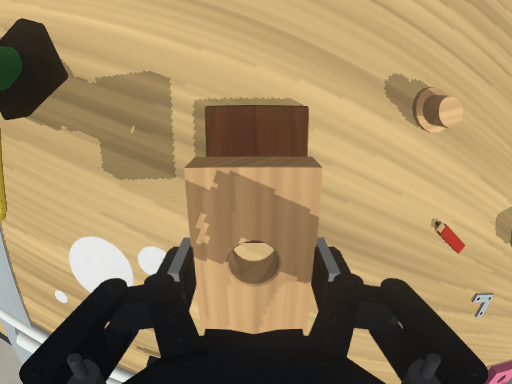

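Plinth is held level, hole at (253,262), foot visible behind it. I'll correct, descend to just above the dowel, and check.

Request:
play_rows(
  plan=[
    [10,3.3,-6.9,0,0,0,1],
    [20,0,0,0,0,0,1],
    [20,0,0,0,0,0,1],
    [20,0,0,0,0,0,1],
    [10,0,0,0,0,0,1],
    [5,0,0,0,0,0,1],
    [0,0,0,0,0,0,1],
  ],
)

```text
clock: 9.37
eef_pos: [0.5429, -0.3882, 0.0467]
tool_rot: [-0.138, 0.694, 0.139, 0.693]
ft_force: [0.3, 0.0, -1.0]
grip_width: 0.0585
```

Run:
```python
from h import *
d=camera('wrist');save(d,'w3'); W=wcloud(d); o=get_obs(); e=o['eef_pos']
go(.5428,-.3888,.022,112.4)
P=top_of(W,e[:2],.07,e[2]+.015,e[2]+.025); print(rect(P),plane(P))
P=top_of(W,(.541,-.39),.02,.030,.041); print('dowel',len(P) and circ(P))
d=camera('scene'); save({'frame':cv2.resize(d['frame'][250:384,50:230],None,fx=3,fy=3)},'s3')
```

```text
pos [ 543.5 -388.9   48. ] jaw 112.6 toolx [-0.  0. -1.] q6 -1.02 clk 9.42 w 58.2
 shift [26.   0.4 -0.6] turn 0.003
(array([ 541.9, -388.3]), array([96.9, 85.9]), 22.1, 19376, np.float64(65.8)) [-0.2  0. ]
dowel (array([ 548.2, -387.4]), 7.3, 125, np.float64(38.3))
```

View pics/w3.png

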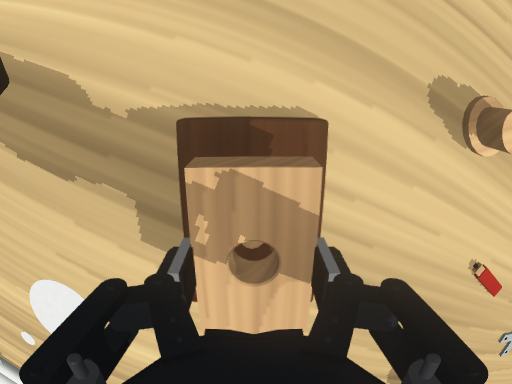

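Plinth centred within 1 mm of the foot. Lowering it.

Request:
play_rows(
  plan=[
    [6,-0.4,-0.7,0,0,0,1],
    [6,0,0,0,0,0,1],
    [6,0,0,0,0,0,1],
    [4,0,0,0,0,0,1],
    [2,0,0,0,0,0,1],
    [0,0,0,0,0,0,1],
    [0,0,0,0,0,0,1],
  ],
)

```text
clock: 10.05
eef_pos: [0.5425, -0.3904, 0.0236]
tool_rot: [-0.138, 0.694, 0.138, 0.693]
ft_force: [-0.6, 0.5, -2.2]
grip_width: 0.0585
```

Request:
play_rows(
  plan=[
    [0.8,0,0,0,0,0,1],
    [0.7,0,0,0,0,0,1],
    [0,0,0,0,0,0,1],
  ],
)

```text
clock: 10.3
eef_pos: [0.5427, -0.3906, 0.0232]
tool_rot: [-0.138, 0.693, 0.138, 0.694]
ft_force: [-2.4, 0.3, 4.8]
grip_width: 0.0583
```

Request:
play_rows(
  plan=[
    [0,0,0,0,0,0,0.3],
    [0,0,0,0,0,0,-0.3],
    [0,0,0,0,0,0,-1],
    [0,0,0,0,0,0,-1],
    [0,0,0,0,0,0,-1],
    [0,0,0,0,0,0,-1],
    [-10,0,0,0,0,0,-1],
    [-25,0,0,0,0,0,-1],
    [-30,0,0,0,0,0,-1],
    [-30,0,0,0,0,0,-1],
    [-30,0,0,0,0,0,-1],
    [-20,0,0,0,0,0,-1],
    [0,0,0,0,0,0,-1],
  ],
)

```text
clock: 11.38
eef_pos: [0.5452, -0.3923, 0.1748]
tool_rot: [-0.141, 0.691, 0.135, 0.696]
ft_force: [0.1, -0.2, -0.0]
grip_width: 0.0855
```

Run:
```python
from h import *
d=camera('wrist'); W=wcloud(d); t=camera('top'); T=cloud(t)
for n,C in (('w',W),('t',T)):
    P=top_of(C,(.541,-.39),.07,.036,.047); P=P[P[:,2]>.0395];print(n,rect(P),plane(P)); print(' dowel',circ(top_of(C,(.541,-.39),.011,.035,.0395)))
    print(' foot',rect(top_of(C,(.541,-.39),.1,.013,.023)))
    print(' wide',circ(top_of(C,(.657,-.117),.05,.0325,.045)))
go(.657,-.117,.018,90)
```

```text
w (array([ 542.2, -390.6]), array([96. , 60.5]), 22.9, 5520, np.float64(42.3)) [-0.1 -0. ]
 dowel (array([ 541.5, -389.7]), 7.6, 179, np.float64(38.0))
 foot (array([ 541. , -389.8]), array([129. ,  90.7]), 22.4, 4176, np.float64(18.3))
 wide (array([0., 0.]), 0.0, 0, np.float64(nan))
t (array([ 541.8, -390.9]), array([96.1, 61.5]), 22.7, 751, np.float64(41.9)) [0.1 0.1]
 dowel (array([ 541.5, -389.2]), 7.8, 31, np.float64(37.2))
 foot (array([ 541.6, -389.2]), array([129.9,  91.5]), 22.7, 760, np.float64(17.8))
 wide (array([ 657.3, -117.2]), 27.9, 106, np.float64(36.0))
pos [ 543.2 -390.9  169.2] jaw 112.5 toolx [ 0.003 -0.002 -1.   ] q6 -1.02 clk 11.48 w 85.4
 shift [151.  209.8 209.8] turn 0.393
  return _methods._mean(a, axis=axis, dtype=dtype,
  ret = ret.dtype.type(ret / rcount)
```

Plinth seated level at z=42, 1.3 mm from the dowel axis, angle within 0.5°. Now the wide pipe.

Request:
play_rows(
  plan=[
    [0,12,12,0,0,0,-1],
    [0,22,22,0,0,0,-1],
    [0,25,25,0,0,0,-1],
    [0,25,25,0,0,0,-1],
    [0,25,25,0,0,0,-1],
    [0,25,25,0,0,0,-1],
    [0,25,25,0,0,0,-1],
    [0,25,25,0,0,0,-1],
    [0,18,18,0,0,0,-1],
    [0,8,8,0,0,0,-1],
    [20,0,0,0,0,0,-1],
    [25,0,0,0,0,0,-1],
    [25,0,0,0,0,0,-1],
    [10,0,0,0,0,0,-1],
    [0,0,0,0,0,0,-1],
  ],
)

```text
clock: 12.73
eef_pos: [0.6524, -0.1154, 0.0824]
tool_rot: [-0.137, 0.697, 0.139, 0.69]
ft_force: [-0.6, 0.3, -0.3]
grip_width: 0.0853
```

Run:
```python
from h import *
W=wcloud(camera('wrist')); print(' wide',circ(top_of(W,(.657,-.117),.04,.0325,.045)))
go(.6572,-.1171,.014,112.5)
```

```text
wide (array([ 657.3, -117.2]), 28.2, 1440, np.float64(36.0))
pos [ 654.1 -115.8   85. ] jaw 112.5 toolx [-0.005  0.001 -1.   ] q6 -0.57 clk 12.78 w 85.5
 shift [71.  -2.6  2.7] turn 0.0
```

Request:
play_rows(
  plan=[
    [10,-2.6,2.7,0,0,0,-1],
    [20,0,0,0,0,0,-1],
    [20,0,0,0,0,0,-1],
    [14,0,0,0,0,0,-1],
    [7,0,0,0,0,0,-1],
    [0,0,0,0,0,0,-1],
    [0,0,0,0,0,0,1],
    [0,0,0,0,0,0,1],
    [0,0,0,0,0,0,1],
    [0,0,0,0,0,0,1],
    [0,0,0,0,0,0,1],
    [0,0,0,0,0,0,1],
    [0,0,0,0,0,0,1],
  ],
)

```text
clock: 13.87
eef_pos: [0.6614, -0.1176, 0.0189]
tool_rot: [-0.139, 0.692, 0.138, 0.695]
ft_force: [0.6, -0.6, 6.7]
grip_width: 0.0528
```

Request:
play_rows(
  plan=[
    [-5,0,0,0,0,0,1],
    [-15,0,0,0,0,0,1],
    [-25,0,0,0,0,0,1],
    [-30,0,0,0,0,0,1],
    [-30,0,0,0,0,0,1],
    [-20,0,0,0,0,0,1],
    [0,-12,-12,0,0,0,1],
    [0,-22,-22,0,0,0,1],
    [0,-25,-25,0,0,0,1],
    [0,-25,-25,0,0,0,1],
    [0,-25,-25,0,0,0,1],
    [0,-25,-25,0,0,0,1],
    [0,-25,-25,0,0,0,1],
    [0,-25,-25,0,0,0,1],
    [0,-18,-18,0,0,0,1],
    [0,-8,-8,0,0,0,1],
    [0,0,0,0,0,0,1],
    [0,0,0,0,0,0,1],
  ],
)

```text
clock: 15.37
eef_pos: [0.5454, -0.3916, 0.1405]
tool_rot: [-0.137, 0.694, 0.138, 0.693]
ft_force: [0.3, 0.2, -0.5]
grip_width: 0.0537
```

Run:
```python
from h import *
d=camera('wrist'); save(d,'w4'); W=wcloud(d); e=get_obs()['eef_pos']
go(.5418,-.3903,.056,112.5)
P=top_of(W,e[:2],.05,e[2]-.03,e[2]+.06); h,b=np.histogram(P[:,2],bins=np.arange(e[2]-.03,e[2]+.06,.002)); print(list(zip(np.round((b-e[2])*1000),h)))
```

```text
pos [ 546.  -390.7  140.7] jaw 112.6 toolx [-0.001  0.001 -1.   ] q6 -1.02 clk 15.42 w 53.2
 shift [84.7  1.9 -3.8] turn 0.001
[(np.float64(-30.0), np.int64(0)), (np.float64(-28.0), np.int64(0)), (np.float64(-26.0), np.int64(0)), (np.float64(-24.0), np.int64(0)), (np.float64(-22.0), np.int64(0)), (np.float64(-20.0), np.int64(33)), (np.float64(-18.0), np.int64(198)), (np.float64(-16.0), np.int64(237)), (np.float64(-14.0), np.int64(253)), (np.float64(-12.0), np.int64(251)), (np.float64(-10.0), np.int64(240)), (np.float64(-8.0), np.int64(268)), (np.float64(-6.0), np.int64(256)), (np.float64(-4.0), np.int64(296)), (np.float64(-2.0), np.int64(294)), (np.float64(0.0), np.int64(302)), (np.float64(2.0), np.int64(348)), (np.float64(4.0), np.int64(291)), (np.float64(6.0), np.int64(375)), (np.float64(8.0), np.int64(384)), (np.float64(10.0), np.int64(439)), (np.float64(12.0), np.int64(460)), (np.float64(14.0), np.int64(547)), (np.float64(16.0), np.int64(2138)), (np.float64(18.0), np.int64(330)), (np.float64(20.0), np.int64(172)), (np.float64(22.0), np.int64(156)), (np.float64(24.0), np.int64(159)), (np.float64(26.0), np.int64(174)), (np.float64(28.0), np.int64(181)), (np.float64(30.0), np.int64(224)), (np.float64(32.0), np.int64(194)), (np.float64(34.0), np.int64(192)), (np.float64(36.0), np.int64(152)), (np.float64(38.0), np.int64(191)), (np.float64(40.0), np.int64(416)), (np.float64(42.0), np.int64(121)), (np.float64(44.0), np.int64(125)), (np.float64(46.0), np.int64(197)), (np.float64(48.0), np.int64(289)), (np.float64(50.0), np.int64(351)), (np.float64(52.0), np.int64(340)), (np.float64(54.0), np.int64(465)), (np.float64(56.0), np.int64(1036))]
```

View pics/w4.png

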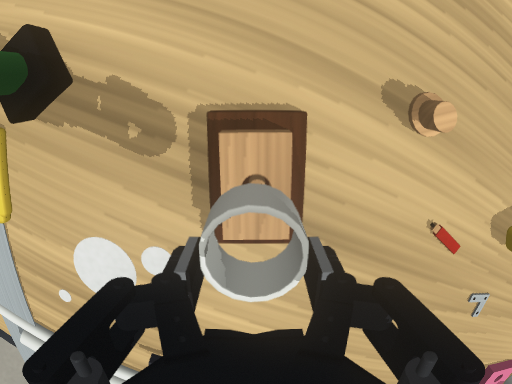

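Pipe is held with its rim centred near (255,252), above the plinth. I'll fit the rim centre.

```bash
cat >> h.py <<'E'
from scipy.optimize import least_squares
def rim(P,c0,ro,ri):
    """centre of an annulus/disc top of outer ro: robust fit of the distance staying within [ri,ro]"""
    f=lambda c:(lambda r:np.maximum(0,r-ro)+np.maximum(0,ri-r))(np.hypot(*(P[:,:2]-c).T))*1000
    s=least_squares(f,c0,loss='soft_l1',f_scale=.5,diff_step=1e-4); return np.round(s.x*1000,1)
E
python3 - <<'E'
from h import *
W=wcloud(camera('wrist')); e=get_obs()['eef_pos']; print(np.round(e*1000,1))
P=top_of(W,e[:2],.033,e[2]+.0155,e[2]+.0185); print(len(P),plane(P),np.median(P[:,2]),rim(P,e[:2],.028,.024))
P=top_of(W,e[:2]+[.0,.0],.04,e[2]+.014,e[2]+.0185)
T=cloud(camera('top')); P=top_of(T,e[:2],.033,e[2]+.013,e[2]+.021); print(len(P),rim(P,e[:2],.028,.024))
E
```

```text
[ 546.5 -390.2  140.9]
2421 [-0.2  0. ] 0.15802611098777297 [ 542.7 -392. ]
77 [ 543.8 -391. ]
```

Request:
play_rows(
  plan=[
    [10,1.7,-0.6,0,0,0,1],
    [20,0,0,0,0,0,1],
    [20,0,0,0,0,0,1],
    [15,0,0,0,0,0,1],
    [8,0,0,0,0,0,1],
    [4,0,0,0,0,0,1],
    [0,0,0,0,0,0,1],
    [0,0,0,0,0,0,1],
  ],
)

```text
clock: 16.18
eef_pos: [0.5456, -0.3902, 0.0651]
tool_rot: [-0.139, 0.693, 0.138, 0.694]
ft_force: [0.7, -0.1, 0.2]
grip_width: 0.0532
```

Run:
```python
from h import *
d=camera('wrist'); W=wcloud(d); e=get_obs()['eef_pos']; print(np.round(e*1000,1))
P=top_of(W,e[:2],.033,e[2]+.0145,e[2]+.0195); print(len(P),plane(P),np.median(P[:,2]),rim(P,e[:2],.028,.024))
# plinth visible?
P=top_of(W,(.542,-.391),.07,.0395,.045);print(rect(P))
```

```text
[ 545.8 -390.6   65.6]
2678 [-0.2 -0.1] 0.08239151499167686 [ 542.2 -391.5]
(array([ 541.6, -391.1]), array([95.7, 60.4]), 22.8, 7099, np.float64(42.4))
```

Request:
play_rows(
  plan=[
    [2,0.3,-0.5,0,0,0,1],
    [1.5,0,0,0,0,0,1],
    [1,0,0,0,0,0,1],
    [0.5,0,0,0,0,0,1],
    [0,0,0,0,0,0,1],
    [0,0,0,0,0,0,1],
  ],
)

```text
clock: 16.73
eef_pos: [0.5445, -0.3907, 0.0609]
tool_rot: [-0.138, 0.693, 0.138, 0.694]
ft_force: [-1.8, 0.1, 5.9]
grip_width: 0.0528
```

Request:
play_rows(
  plan=[
    [0,0,0,0,0,0,0.3],
    [0,0,0,0,0,0,-0.3],
    [0,0,0,0,0,0,-1],
    [0,0,0,0,0,0,-1],
    [0,0,0,0,0,0,-1],
    [0,0,0,0,0,0,-1],
    [-10,0,0,0,0,0,-1],
    [-25,0,0,0,0,0,-1],
    [-30,0,0,0,0,0,-1],
    [-30,0,0,0,0,0,-1],
    [-20,0,0,0,0,0,-1],
    [0,0,0,0,0,0,-1],
    [0,0,0,0,0,0,-1],
  ],
)

```text
clock: 17.82
eef_pos: [0.5453, -0.391, 0.177]
tool_rot: [-0.139, 0.692, 0.137, 0.695]
ft_force: [-0.3, 0.0, -0.7]
grip_width: 0.0852
```

Run:
```python
from h import *
d=camera('wrist'); W=wcloud(d); t=camera('top'); T=cloud(t)
for n,C in (('w',W),('t',T)):
    P=top_of(C,(.541,-.39),.05,.074,.082); print(n,len(P),plane(P),np.median(P[:,2]),rim(P,(.541,-.391),.028,.024))
    P=top_of(C,(.541,-.39),.07,.0395,.045);print('plinth',rect(P))
print('disc',circ(top_of(T,(.527,.41),.05,.014,.025)))
go(.5272,.4098,.17,112.5)
```

```text
w 949 [-0.6 -0.2] 0.07811514013974505 [ 541.2 -391.8]
plinth (array([ 542.2, -390.7]), array([95.6, 60.9]), 22.5, 3561, np.float64(42.3))
t 99 [ 1.  -0.6] 0.07736481030347131 [ 541.6 -391.8]
plinth (array([ 542.1, -390.9]), array([96.1, 61.7]), 23.7, 548, np.float64(42.1))
disc (array([526.8, 409.3]), 31.5, 449, np.float64(19.1))
pos [ 543.7 -390.   173.5] jaw 112.5 toolx [-0.001  0.001 -1.   ] q6 -1.02 clk 17.92 w 85.2
 shift [  4.3 745.1 291.2] turn 0.0
```

Request:
play_rows(
  plan=[
    [0,16,6.2,0,0,0,-1],
    [0,31,12.1,0,0,0,-1],
    [0,31,12.1,0,0,0,-1],
    [0,31,12.1,0,0,0,-1],
    [0,31,12.1,0,0,0,-1],
    [0,31,12.1,0,0,0,-1],
    [0,31,12.1,0,0,0,-1],
    [0,31,12.1,0,0,0,-1],
    [0,31,12.1,0,0,0,-1],
    [0,31,12.1,0,0,0,-1],
    [0,31,12.1,0,0,0,-1],
    [0,31,12.1,0,0,0,-1],
    [0,31,12.1,0,0,0,-1],
    [0,31,12.1,0,0,0,-1],
    [0,31,12.1,0,0,0,-1],
    [0,31,12.1,0,0,0,-1],
    [0,31,12.1,0,0,0,-1],
    [0,31,12.1,0,0,0,-1],
    [0,31,12.1,0,0,0,-1],
    [0,31,12.1,0,0,0,-1],
  ],
)

```text
clock: 19.58
eef_pos: [0.5291, 0.26, 0.1724]
tool_rot: [-0.139, 0.695, 0.138, 0.692]
ft_force: [1.1, -0.4, 0.1]
grip_width: 0.0857
```

Request:
play_rows(
  plan=[
    [0,31,12.1,0,0,0,-1],
    [0,31,12.1,0,0,0,-1],
    [0,31,12.1,0,0,0,-1],
    [0,31,12.1,0,0,0,-1],
    [20,16,6.2,0,0,0,-1],
    [30,0,0,0,0,0,-1],
    [30,0,0,0,0,0,-1],
    [20,0,0,0,0,0,-1],
    [0,0,0,0,0,0,-1],
    [0,0,0,0,0,0,-1],
  ],
)

```text
clock: 20.42
eef_pos: [0.5254, 0.4078, 0.0713]
tool_rot: [-0.139, 0.696, 0.137, 0.691]
ft_force: [0.5, 0.9, 0.9]
grip_width: 0.0854
```

Run:
```python
from h import *
W=wcloud(camera('wrist')); P=top_of(W,(.527,.41),.04,.0155,.022); print('disc',circ(P),rim(P,(.527,.41),.031,.008))
go(.5272,.4098,.000,112.5)
```

```text
disc (array([526.9, 410.4]), 31.2, 5018, np.float64(18.3)) [526.7 410.3]
pos [526.9 408.8  73.7] jaw 112.5 toolx [-0.002 -0.001 -1.   ] q6 0.27 clk 20.47 w 85.1
 shift [73.7  0.8  0.8] turn 0.0
```

Request:
play_rows(
  plan=[
    [15,1,0.6,0,0,0,-1],
    [25,0,0,0,0,0,-1],
    [18,0,0,0,0,0,-1],
    [9,0,0,0,0,0,-1],
    [4,0,0,0,0,0,-1],
    [2,0,0,0,0,0,-1],
    [0,0,0,0,0,0,-1],
    [0,0,0,0,0,0,-1],
  ],
)

```text
clock: 21.13
eef_pos: [0.5285, 0.4111, 0.003]
tool_rot: [-0.138, 0.693, 0.139, 0.694]
ft_force: [1.0, -0.0, -0.5]
grip_width: 0.0852
```

Request:
play_rows(
  plan=[
    [0,0,0,0,0,0,1],
    [0,0,0,0,0,0,1],
    [0,0,0,0,0,0,1],
    [0,0,0,0,0,0,1],
    [0,0,0,0,0,0,1],
    [0,0,0,0,0,0,1],
  ],
)

```text
clock: 21.63
eef_pos: [0.5285, 0.4111, 0.0034]
tool_rot: [-0.138, 0.692, 0.139, 0.695]
ft_force: [0.3, 0.1, 6.1]
grip_width: 0.0591
```

Request:
play_rows(
  plan=[
    [-4,0,0,0,0,0,1],
    [-12,0,0,0,0,0,1],
    [-25,0,0,0,0,0,1],
    [-30,0,0,0,0,0,1],
    [-30,0,0,0,0,0,1],
    [-30,0,0,0,0,0,1],
    [-30,0,0,0,0,0,1],
    [-20,0,0,0,0,0,1],
    [0,0,0,0,0,0,1],
    [0,0,0,0,0,0,1],
  ],
)

```text
clock: 22.47
eef_pos: [0.5283, 0.411, 0.1849]
tool_rot: [-0.137, 0.692, 0.139, 0.695]
ft_force: [0.6, -0.6, -1.5]
grip_width: 0.0594
```

Run:
```python
from h import *
d=camera('wrist'); save(d,'w5'); W=wcloud(d); e=get_obs()['eef_pos']
P=top_of(W,e[:2],.035,e[2]+.005,e[2]+.025); m=np.median(P[:,2]); P=P[abs(P[:,2]-m)<.002]; print(m-e[2],len(P),plane(P),rim(P,e[:2],.031,.008))
go(.5416,-.3913,.18,112.5)
```

```text
0.01696515780036964 9456 [0.3 0.2] [526.8 410.1]
pos [527.4 410.3 182.7] jaw 112.5 toolx [ 0.  0. -1.] q6 0.27 clk 22.52 w 59.4
 shift [   2.4 -745.8 -294. ] turn 0.0
```

View pics/w5.png

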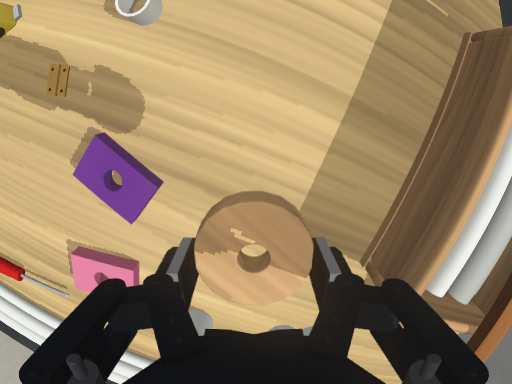

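The disc is held level, hole at (254,257). Carrying it to the column.

Request:
play_rows(
  plan=[
    [0,-16,-6.2,0,0,0,1],
    [0,-31,-12.2,0,0,0,1],
    [0,-31,-12.2,0,0,0,1],
    [0,-31,-12.2,0,0,0,1],
    [0,-31,-12.2,0,0,0,1],
    [0,-31,-12.2,0,0,0,1],
    [0,-31,-12.2,0,0,0,1],
    [0,-31,-12.2,0,0,0,1],
    [0,-31,-12.2,0,0,0,1],
    [0,-31,-12.2,0,0,0,1],
    [0,-31,-12.2,0,0,0,1],
    [0,-31,-12.2,0,0,0,1],
    [0,-31,-12.2,0,0,0,1],
    [0,-31,-12.2,0,0,0,1],
    [0,-31,-12.2,0,0,0,1],
    [0,-31,-12.2,0,0,0,1],
    [0,-31,-12.2,0,0,0,1],
    [0,-31,-12.2,0,0,0,1],
    [0,-31,-12.2,0,0,0,1],
    [0,-31,-12.2,0,0,0,1],
  ],
)

```text
clock: 24.18
eef_pos: [0.5378, -0.2407, 0.1801]
tool_rot: [-0.137, 0.695, 0.139, 0.692]
ft_force: [0.4, 0.8, -0.4]
grip_width: 0.0589
```

Request:
play_rows(
  plan=[
    [0,-31,-12.2,0,0,0,1],
    [0,-31,-12.2,0,0,0,1],
    [0,-31,-12.2,0,0,0,1],
    [0,-31,-12.2,0,0,0,1],
    [0,-15,-6.2,0,0,0,1],
    [20,0,0,0,0,0,1],
    [20,0,0,0,0,0,1],
    [10,0,0,0,0,0,1],
    [0,0,0,0,0,0,1],
    [0,0,0,0,0,0,1],
  ],
)

```text
clock: 25.02
eef_pos: [0.5409, -0.3882, 0.1305]
tool_rot: [-0.137, 0.694, 0.139, 0.692]
ft_force: [0.3, 0.5, -0.1]
grip_width: 0.0594
```

Run:
```python
from h import *
d=camera('wrist'); W=wcloud(d); e=get_obs()['eef_pos']
P=top_of(W,e[:2],.035,e[2]+.005,e[2]+.025); m=np.median(P[:,2]); P=P[abs(P[:,2]-m)<.002]; print(m,m-e[2],len(P),plane(P),rim(P,e[:2],.031,.008))
T=cloud(camera('top')); P=top_of(T,e[:2],.05,m-.003,m+.003); print('t',len(P),rim(P,e[:2],.031,.008))
P=top_of(W,(.542,-.391),.07,.0395,.045);print('plinth',rect(P))
go(.5416,-.3913,.18,112.5)
```

```text
0.14540392708226085 0.013248533611623758 9480 [-0.1  0.1] [ 539.6 -388.9]
t 191 [ 541.  -388.3]
plinth (array([ 541.9, -390.8]), array([96.4, 60.6]), 22.6, 3071, np.float64(42.4))
pos [ 542.4 -389.   133.1] jaw 112.6 toolx [ 0.001 -0.001 -1.   ] q6 -1.02 clk 25.12 w 59.2
 shift [-46.9  -1.9  -1.6] turn 0.001
```

Request:
play_rows(
  plan=[
    [8,-3,0.4,0,0,0,1],
    [12,0,0,0,0,0,1],
    [12,0,0,0,0,0,1],
    [8,0,0,0,0,0,1],
    [4,0,0,0,0,0,1],
    [0,0,0,0,0,0,1],
    [0,0,0,0,0,0,1],
  ],
)

```text
clock: 25.7
eef_pos: [0.5437, -0.3919, 0.0886]
tool_rot: [-0.138, 0.693, 0.138, 0.694]
ft_force: [-0.7, -0.7, -0.5]
grip_width: 0.0595
```

Run:
```python
from h import *
d=camera('wrist'); W=wcloud(d); e=get_obs()['eef_pos']
P=top_of(W,e[:2],.035,e[2]+.005,e[2]+.025); m=np.median(P[:,2]); P=P[abs(P[:,2]-m)<.002]; print(m,m-e[2],len(P),plane(P),rim(P,e[:2],.031,.008))
T=cloud(camera('top')); P=top_of(T,e[:2],.05,m-.003,m+.003); print('t',len(P),rim(P,e[:2],.031,.008))
P=top_of(W,(.542,-.391),.07,.0395,.045);print('plinth',rect(P))
d=camera('scene'); save({'frame':cv2.resize(d['frame'][240:384,50:230],None,fx=4,fy=4)},'s6')
go(.5416,-.3913,.18,112.5)
```

```text
0.10343936218398458 0.01434106232650978 9508 [ 0.1 -0. ] [ 542.2 -392.5]
t 180 [ 542.8 -389.6]
plinth (array([ 530.6, -395.6]), array([71.9, 60.4]), 22.9, 3720, np.float64(42.4))
pos [ 544.  -392.2   89.3] jaw 112.5 toolx [ 0.001 -0.001 -1.   ] q6 -1.02 clk 25.85 w 59.0
 shift [-90.7   1.6  -1.8] turn 0.001
```

View pics/s6.png

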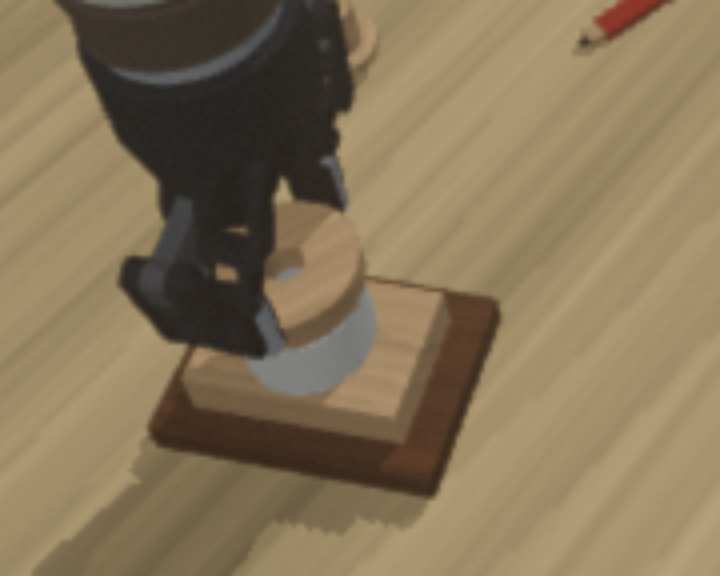

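The disc hangs about 7 mm above the pipe and lines up with it. Lowering it.

Request:
play_rows(
  plan=[
    [2.5,0.8,-0.4,0,0,0,1],
    [2,0,0,0,0,0,1],
    [1.5,0,0,0,0,0,1],
    [1,0,0,0,0,0,1],
    [0,0,0,0,0,0,1],
    [0,0,0,0,0,0,1],
  ],
)

```text
clock: 26.35
eef_pos: [0.5426, -0.3911, 0.0815]
tool_rot: [-0.138, 0.694, 0.138, 0.693]
ft_force: [-1.0, 0.6, 2.2]
grip_width: 0.0592
```

Request:
play_rows(
  plan=[
    [0.4,0,0,0,0,0,1],
    [0.3,0,0,0,0,0,1],
    [0,0,0,0,0,0,1],
  ],
)

```text
clock: 26.6
eef_pos: [0.5426, -0.3911, 0.0814]
tool_rot: [-0.138, 0.693, 0.138, 0.694]
ft_force: [-2.1, 1.5, 4.9]
grip_width: 0.0596
```

Request:
play_rows(
  plan=[
    [0,0,0,0,0,0,0.3],
    [0,0,0,0,0,0,-0.3],
    [0,0,0,0,0,0,-1],
    [0,0,0,0,0,0,-1],
    [0,0,0,0,0,0,-1],
    [0,0,0,0,0,0,-1],
    [-10,0,0,0,0,0,-1],
    [-20,0,0,0,0,0,-1],
    [-30,0,0,0,0,0,-1],
    [-30,0,0,0,0,0,-1],
    [-20,0,0,0,0,0,-1],
    [0,0,0,0,0,0,-1],
    [0,0,0,0,0,0,-1],
  ],
)

```text
clock: 27.68
eef_pos: [0.5437, -0.3919, 0.1932]
tool_rot: [-0.139, 0.692, 0.137, 0.695]
ft_force: [0.2, -0.3, -0.6]
grip_width: 0.0852
```

Run:
```python
from h import *
d=camera('wrist'); W=wcloud(d); t=camera('top'); T=cloud(t)
for n,C in (('w',W),('t',T)):
    P=top_of(C,(.541,-.39),.05,.092,.1); print(n,len(P),plane(P),np.median(P[:,2]),rim(P,(.541,-.391),.031,.008))
    P=top_of(C,(.541,-.39),.07,.0395,.045);print('plinth',rect(P))
print('narrow',circ(top_of(T,(.4,.227),.03,.04,.05)))
go(.3997,.2264,.19,112.5)
```

```text
w 3635 [ 0.1 -0. ] 0.09627052245262663 [ 541.2 -391.5]
plinth (array([ 541.9, -390.7]), array([95.4, 60.3]), 23.0, 1779, np.float64(42.4))
t 413 [0.3 0.2] 0.09565520344151579 [ 542.  -390.7]
plinth (array([ 541.4, -390. ]), array([96.6, 60.5]), 21.8, 444, np.float64(42.1))
narrow (array([400. , 226.2]), 20.1, 78, np.float64(44.5))
pos [ 542.3 -390.9  189.8] jaw 112.5 toolx [-0.001  0.001 -1.   ] q6 -1.02 clk 27.78 w 85.7
 shift [5.000e-01 6.248e+02 1.048e+02] turn 0.0
```

Request:
play_rows(
  plan=[
    [0,15.6,2.6,0,0,0,-1],
    [0,31.2,5.2,0,0,0,-1],
    [0,31.2,5.2,0,0,0,-1],
    [0,31.2,5.2,0,0,0,-1],
    [0,31.2,5.2,0,0,0,-1],
    [0,31.2,5.2,0,0,0,-1],
    [0,31.2,5.2,0,0,0,-1],
    [0,31.2,5.2,0,0,0,-1],
    [0,31.2,5.2,0,0,0,-1],
    [0,31.2,5.2,0,0,0,-1],
    [0,31.2,5.2,0,0,0,-1],
    [0,31.2,5.2,0,0,0,-1],
    [0,31.2,5.2,0,0,0,-1],
    [0,31.2,5.2,0,0,0,-1],
    [0,31.2,5.2,0,0,0,-1],
    [0,31.2,5.2,0,0,0,-1],
    [0,31.2,5.2,0,0,0,-1],
    [0,31.2,5.2,0,0,0,-1],
    [0,31.2,5.2,0,0,0,-1],
    [0,31.2,5.2,0,0,0,-1],
  ],
)

```text
clock: 29.45
eef_pos: [0.4015, 0.2105, 0.1891]
tool_rot: [-0.139, 0.695, 0.138, 0.692]
ft_force: [1.0, -0.1, 0.2]
grip_width: 0.0852
```

Request:
play_rows(
  plan=[
    [15,15.6,2.6,0,0,0,-1],
    [30,0,0,0,0,0,-1],
    [30,0,0,0,0,0,-1],
    [20,0,0,0,0,0,-1],
    [0,0,0,0,0,0,-1],
    [0,0,0,0,0,0,-1],
  ],
)

```text
clock: 29.95
eef_pos: [0.3978, 0.224, 0.0939]
tool_rot: [-0.139, 0.695, 0.138, 0.692]
ft_force: [-0.3, -0.3, 0.4]
grip_width: 0.0855
```

Run:
```python
from h import *
W=wcloud(camera('wrist')); P=top_of(W,(.4,.226),.03,.041,.047); print('narrow',circ(P),rim(P,(.4,.226),.02,.0165))
x,y=rim(P,(.4,.226),.02,.0165)/1000
go(x,y,.020,112.5)
```

```text
narrow (array([399.9, 227.3]), 20.2, 857, np.float64(44.0)) [399.9 227.2]
pos [399.3 224.8  95.4] jaw 112.5 toolx [-0.002 -0.001 -1.   ] q6 0.12 clk 30.0 w 85.5
 shift [75.4  2.   1.7] turn 0.0
```

Request:
play_rows(
  plan=[
    [15,1.8,0.8,0,0,0,-1],
    [25,0,0,0,0,0,-1],
    [20,0,0,0,0,0,-1],
    [10,0,0,0,0,0,-1],
    [4,0,0,0,0,0,-1],
    [0,0,0,0,0,0,-1],
    [0,0,0,0,0,0,1],
    [0,0,0,0,0,0,1],
    [0,0,0,0,0,0,1],
    [0,0,0,0,0,0,1],
    [0,0,0,0,0,0,1],
    [0,0,0,0,0,0,1],
    [0,0,0,0,0,0,1],
    [0,0,0,0,0,0,1],
    [0,0,0,0,0,0,1],
  ],
)

```text
clock: 31.25
eef_pos: [0.4006, 0.2274, 0.023]
tool_rot: [-0.138, 0.693, 0.138, 0.694]
ft_force: [-2.3, -0.5, 7.0]
grip_width: 0.038
```

Request:
play_rows(
  plan=[
    [-4,0,0,0,0,0,1],
    [-12,0,0,0,0,0,1],
    [-25,0,0,0,0,0,1],
    [-30,0,0,0,0,0,1],
    [-30,0,0,0,0,0,1],
    [-30,0,0,0,0,0,1],
    [-30,0,0,0,0,0,1],
    [-20,0,0,0,0,0,1],
    [0,0,0,0,0,0,1],
    [0,0,0,0,0,0,1],
  ],
)

```text
clock: 32.08
eef_pos: [0.4005, 0.2275, 0.204]
tool_rot: [-0.138, 0.692, 0.139, 0.695]
ft_force: [-0.4, -0.1, -0.3]
grip_width: 0.038
```

Run:
```python
from h import *
d=camera('wrist'); save(d,'w7'); W=wcloud(d); e=get_obs()['eef_pos']
P=top_of(W,e[:2],.025,e[2]+.01,e[2]+.035); h,b=np.histogram(P[:,2],bins=40); m=b[h.argmax()]; P=P[abs(P[:,2]-m)<.002]; print(m,m-e[2],len(P),plane(P),rim(P,e[:2],.02,.0165))
go(.5415,-.3912,.18,112.5)
```

```text
0.22505740930352636 0.022499286333881874 1765 [ 0.  -0.1] [399.7 227.2]
pos [399.6 226.9 202.6] jaw 112.5 toolx [ 0.  0. -1.] q6 0.12 clk 32.13 w 38.2
 shift [  22.5 -625.3 -105.8] turn 0.001
```

View pics/w7.png

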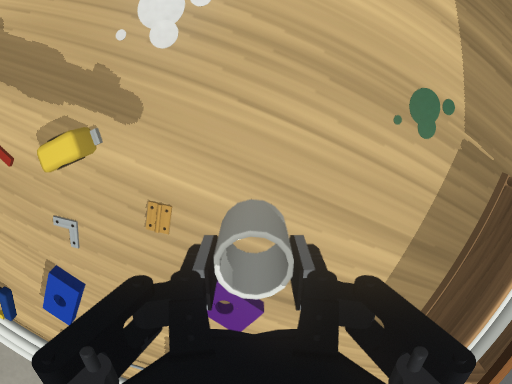

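The narrow pipe is held level with its rim at (254,262). Carrying it to the column.

Request:
play_rows(
  plan=[
    [0,-15.6,-2.6,0,0,0,1],
    [0,-31.2,-5.3,0,0,0,1],
    [0,-31.2,-5.3,0,0,0,1],
    [0,-31.2,-5.3,0,0,0,1],
    [0,-31.2,-5.3,0,0,0,1],
    [0,-31.2,-5.3,0,0,0,1],
    [0,-31.2,-5.3,0,0,0,1],
    [0,-31.2,-5.3,0,0,0,1],
    [0,-31.2,-5.3,0,0,0,1],
    [0,-31.2,-5.3,0,0,0,1],
    [0,-31.2,-5.3,0,0,0,1],
    [0,-31.2,-5.3,0,0,0,1],
    [0,-31.2,-5.3,0,0,0,1],
    [0,-31.2,-5.3,0,0,0,1],
    [0,-31.2,-5.3,0,0,0,1],
    [0,-31.2,-5.3,0,0,0,1],
    [0,-31.2,-5.3,0,0,0,1],
    [0,-31.2,-5.3,0,0,0,1],
    [0,-31.2,-5.3,0,0,0,1],
    [0,-31.2,-5.3,0,0,0,1],
  ],
)

```text
clock: 33.8
eef_pos: [0.5365, -0.3754, 0.1998]
tool_rot: [-0.137, 0.695, 0.139, 0.692]
ft_force: [0.8, -0.0, -0.5]
grip_width: 0.0382
```

Request:
play_rows(
  plan=[
    [0,-15.6,-2.6,0,0,0,1],
    [10,0,0,0,0,0,1],
    [20,0,0,0,0,0,1],
    [20,0,0,0,0,0,1],
    [10,0,0,0,0,0,1],
    [0,0,0,0,0,0,1],
    [0,0,0,0,0,0,1],
  ],
)

```text
clock: 34.38
eef_pos: [0.5402, -0.3886, 0.1411]
tool_rot: [-0.137, 0.694, 0.139, 0.693]
ft_force: [0.1, -0.3, -0.5]
grip_width: 0.0382
```

```bash
cat >> h.py <<'E'
def held(d,ro,ri,lo,hi):
    W=wcloud(d); e=get_obs()['eef_pos']
    P=top_of(W,e[:2],ro+.005,e[2]+lo,e[2]+hi); h,b=np.histogram(P[:,2],bins=40); m=b[h.argmax()]; P=P[abs(P[:,2]-m)<.002]; print('held',np.round([m*1e3,(m-e[2])*1e3],1),len(P),plane(P),rim(P,e[:2],ro,ri)); return W
E
python3 - <<'E'
from h import *
W=held(camera('wrist'),.02,.0165,.01,.035)
P=top_of(W,(.5415,-.3912),.04,.093,.099); print('disc',len(P),rim(P,(.5415,-.3912),.031,.008))
go(.5415,-.3912,.18,112.5)
E
```

```text
held [162.   19.4] 1743 [-0.3 -0. ] [ 539.6 -388.8]
disc 3296 [ 540.8 -392.2]
pos [ 541.1 -389.3  142.7] jaw 112.6 toolx [-0.  0. -1.] q6 -1.02 clk 34.43 w 38.0
 shift [-37.3  -1.9  -0.3] turn 0.001
```

Request:
play_rows(
  plan=[
    [4,-2.4,0.2,0,0,0,1],
    [6,0,0,0,0,0,1],
    [4,0,0,0,0,0,1],
    [2,0,0,0,0,0,1],
    [0,0,0,0,0,0,1],
    [0,0,0,0,0,0,1],
  ],
)

```text
clock: 34.93
eef_pos: [0.542, -0.392, 0.1264]
tool_rot: [-0.138, 0.694, 0.138, 0.693]
ft_force: [1.2, -0.4, -0.8]
grip_width: 0.0382
```

Run:
```python
from h import *
W=held(camera('wrist'),.02,.0165,.01,.035)
P=top_of(W,(.5415,-.3912),.04,.093,.099); print('disc',len(P),rim(P,(.5415,-.3912),.031,.008))
go(.5415,-.3912,.18,112.5)
```

```text
held [147.3  20.6] 1761 [ 0.  -0.1] [ 541.3 -392.1]
disc 3228 [ 541.2 -391.9]
pos [ 542.2 -392.1  126.7] jaw 112.5 toolx [ 0. -0. -1.] q6 -1.02 clk 34.98 w 38.2
 shift [-53.3   1.1  -0.3] turn 0.001
```

Request:
play_rows(
  plan=[
    [2.5,0.3,0,0,0,0,1],
    [2,0,0,0,0,0,1],
    [1.5,0,0,0,0,0,1],
    [0.8,0,0,0,0,0,1],
    [0,0,0,0,0,0,1],
    [0,0,0,0,0,0,1],
  ],
)

```text
clock: 35.48
eef_pos: [0.542, -0.3918, 0.1197]
tool_rot: [-0.138, 0.694, 0.138, 0.693]
ft_force: [0.2, 0.3, -1.1]
grip_width: 0.0379
```

Request:
play_rows(
  plan=[
    [0.5,0,0,0,0,0,1],
    [0.4,0,0,0,0,0,1],
    [0,0,0,0,0,0,1],
  ],
)

```text
clock: 35.73
eef_pos: [0.5421, -0.3919, 0.1192]
tool_rot: [-0.138, 0.693, 0.138, 0.694]
ft_force: [0.3, -1.4, -0.3]
grip_width: 0.0383
```

Request:
play_rows(
  plan=[
    [0.5,0,0,0,0,0,1],
    [0.4,0,0,0,0,0,1],
    [0,0,0,0,0,0,1],
  ],
)

```text
clock: 35.98
eef_pos: [0.5422, -0.3919, 0.1191]
tool_rot: [-0.138, 0.693, 0.138, 0.694]
ft_force: [-0.9, 0.3, 4.9]
grip_width: 0.0383
```

Request:
play_rows(
  plan=[
    [0,0,0,0,0,0,0.4],
    [0,0,0,0,0,0,0],
    [0,0,0,0,0,0,-1],
    [0,0,0,0,0,0,-1],
    [0,0,0,0,0,0,-1],
    [0,0,0,0,0,0,-1],
    [0,0,0,0,0,0,-1],
    [-10,0,0,0,0,0,-1],
    [-20,0,0,0,0,0,-1],
    [-30,0,0,0,0,0,-1],
    [-30,0,0,0,0,0,-1],
    [-10,0,0,0,0,0,-1],
    [0,0,0,0,0,0,-1],
    [0,0,0,0,0,0,-1],
  ],
)

```text
clock: 37.15
eef_pos: [0.5423, -0.392, 0.2187]
tool_rot: [-0.139, 0.693, 0.138, 0.694]
ft_force: [-0.3, -0.1, -1.2]
grip_width: 0.0851
```

Run:
```python
from h import *
d=camera('wrist'); W=wcloud(d); t=camera('top'); T=cloud(t)
for n,C in (('w',W),('t',T)):
    P=top_of(C,(.541,-.39),.03,.136,.144); print(n,len(P),plane(P),np.median(P[:,2]),rim(P,(.541,-.391),.02,.0165))
    P=top_of(C,(.541,-.39),.04,.093,.099); print('disc',len(P),rim(P,(.541,-.391),.031,.008))
P=top_of(T,(.409,-.255),.04,.041,.048);print('cap knob',circ(P),rim(P,(.409,-.255),.015,0))
go(.4094,-.2555,.19,112.5)
```

```text
w 700 [-0.2 -0.2] 0.13996531078240615 [ 541.4 -392. ]
disc 1695 [ 540.9 -391.6]
t 77 [-0.1 -0.2] 0.1397005055374556 [ 541.7 -391.7]
disc 274 [ 541.2 -390.8]
cap knob (array([ 409.2, -255.3]), 14.9, 118, np.float64(43.8)) [ 409.3 -255.4]
pos [ 541.2 -391.3  216. ] jaw 112.5 toolx [-0.003  0.002 -1.   ] q6 -1.02 clk 37.25 w 85.6
 shift [ 26.6 175.8 -69.7] turn 0.0
```

Request:
play_rows(
  plan=[
    [0,12,-4.8,0,0,0,-1],
    [0,25,-9.9,0,0,0,-1],
    [0,25,-9.9,0,0,0,-1],
    [0,25,-9.9,0,0,0,-1],
    [0,25,-9.9,0,0,0,-1],
    [0,25,-9.9,0,0,0,-1],
    [0,25,-9.9,0,0,0,-1],
    [20,13,-5.5,0,0,0,-1],
    [30,0,0,0,0,0,-1],
    [30,0,0,0,0,0,-1],
    [30,0,0,0,0,0,-1],
    [10,0,0,0,0,0,-1],
    [0,0,0,0,0,0,-1],
    [0,0,0,0,0,0,-1],
  ],
)

```text
clock: 38.42
eef_pos: [0.4091, -0.2559, 0.0963]
tool_rot: [-0.137, 0.695, 0.139, 0.692]
ft_force: [1.2, -0.6, 1.2]
grip_width: 0.0853
```

Run:
```python
from h import *
W=wcloud(camera('wrist')); P=top_of(W,(.4093,-.2554),.03,.041,.047); c=rim(P,(.4093,-.2554),.015,0);print('cap',circ(P),c)
go(c[0]/1e3,c[1]/1e3,.02,112.5)
```

```text
cap (array([ 409.1, -255.5]), 15.0, 1331, np.float64(44.3)) [ 409.1 -255.5]
pos [ 410.2 -256.6   97.6] jaw 112.5 toolx [-0.001  0.001 -1.   ] q6 -0.95 clk 38.47 w 85.2
 shift [77.6  1.4 -0.6] turn 0.001
```

Request:
play_rows(
  plan=[
    [15,0.8,-0.6,0,0,0,-1],
    [25,0,0,0,0,0,-1],
    [20,0,0,0,0,0,-1],
    [12,0,0,0,0,0,-1],
    [3,0,0,0,0,0,-1],
    [0,0,0,0,0,0,-1],
    [0,0,0,0,0,0,-1],
  ],
)

```text
clock: 39.05
eef_pos: [0.4108, -0.257, 0.0242]
tool_rot: [-0.139, 0.693, 0.138, 0.694]
ft_force: [0.3, -0.7, 0.4]
grip_width: 0.0855
```

Request:
play_rows(
  plan=[
    [0,0,0,0,0,0,1],
    [0,0,0,0,0,0,1],
    [0,0,0,0,0,0,1],
    [0,0,0,0,0,0,1],
    [0,0,0,0,0,0,1],
    [0,0,0,0,0,0,1],
    [0,0,0,0,0,0,1],
    [0,0,0,0,0,0,1],
    [0,0,0,0,0,0,1],
    [0,0,0,0,0,0,1],
  ],
)

```text
clock: 39.88
eef_pos: [0.41, -0.2565, 0.0237]
tool_rot: [-0.138, 0.693, 0.138, 0.694]
ft_force: [-1.5, 1.6, 5.3]
grip_width: 0.0269
```

Request:
play_rows(
  plan=[
    [-4,0,0,0,0,0,1],
    [-12,0,0,0,0,0,1],
    [-25,0,0,0,0,0,1],
    [-30,0,0,0,0,0,1],
    [-30,0,0,0,0,0,1],
    [-30,0,0,0,0,0,1],
    [-30,0,0,0,0,0,1],
    [-20,0,0,0,0,0,1],
    [-10,0,0,0,0,0,1],
    [0,0,0,0,0,0,1],
    [0,0,0,0,0,0,1],
  ],
)

```text
clock: 40.8
eef_pos: [0.4095, -0.2562, 0.2134]
tool_rot: [-0.138, 0.694, 0.138, 0.693]
ft_force: [-0.1, 0.1, -0.2]
grip_width: 0.0274
```

Run:
```python
from h import *
d=camera('wrist'); save(d,'w8'); held(d,.015,0,.01,.035)
go(.5415,-.3919,.21,112.5)
```

```text
held [233.7  21.2] 2618 [0.4 0.8] [ 408.4 -256.1]
pos [ 409.  -255.9  212.5] jaw 112.5 toolx [-0.002  0.001 -1.   ] q6 -0.95 clk 40.85 w 27.5
 shift [   2.  -176.4   70.3] turn 0.0
```

View pics/w8.png

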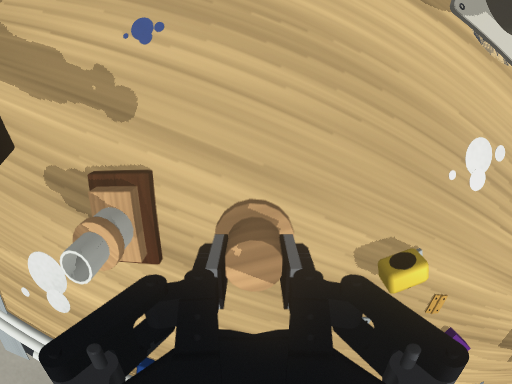

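The cap is held by its knob at (254,255), and the column stands at left around (95,250). Moving the cap over it, spigot at about z=190.

Request:
play_rows(
  plan=[
    [0,-12,4.8,0,0,0,1],
    [0,-25,10,0,0,0,1],
    [0,-25,10,0,0,0,1],
    [0,-25,10,0,0,0,1],
    [0,-25,10,0,0,0,1],
    [0,-25,10,0,0,0,1],
    [0,-20,8,0,0,0,1],
    [0,-13,5,0,0,0,1],
    [0,-6,0,0,0,0,1],
    [10,0,0,0,0,0,1],
    [10,0,0,0,0,0,1],
    [0,0,0,0,0,0,1],
    [0,0,0,0,0,0,1],
  ],
)

```text
clock: 41.93
eef_pos: [0.5383, -0.3916, 0.1923]
tool_rot: [-0.137, 0.694, 0.139, 0.692]
ft_force: [-0.1, 0.8, 0.6]
grip_width: 0.0273
```

Run:
```python
from h import *
d=camera('wrist'); W=held(d,.015,0,.01,.035); e=get_obs()['eef_pos']
P=top_of(W,(.5415,-.3919),.03,.136,.144); print('pipe',len(P),rim(P,(.5415,-.3919),.02,.0165))
P=top_of(W,(.541,-.39),.04,.093,.099); print('disc',len(P),rim(P,(.541,-.391),.031,.008))
P=top_of(W,e[:2],.026,e[2]-.01,e[2]-.0035); print('flange',len(P),np.median(P[:,2]) if len(P) else 0,rim(P,e[:2],.023,.015))
go(.5415,-.3919,.21,112.5)
```

```text
held [212.8  19.4] 2587 [0.  0.8] [ 537.7 -391.9]
pipe 336 [ 541.8 -392. ]
disc 1522 [ 541.3 -391.6]
flange 1439 0.18500548906162803 [ 538.2 -391. ]
pos [ 538.9 -392.   193.5] jaw 112.5 toolx [-0.002  0.001 -1.   ] q6 -1.02 clk 41.98 w 27.3
 shift [-16.5  -0.9   2.4] turn 0.001
```

Request:
play_rows(
  plan=[
    [5,-1.2,2.8,0,0,0,1],
    [8,0,0,0,0,0,1],
    [6,0,0,0,0,0,1],
    [3,0,0,0,0,0,1],
    [0,0,0,0,0,0,1],
    [0,0,0,0,0,0,1],
  ],
)

```text
clock: 42.48
eef_pos: [0.5426, -0.3928, 0.1715]
tool_rot: [-0.138, 0.694, 0.138, 0.693]
ft_force: [-0.0, -0.5, -0.9]
grip_width: 0.0276
```

Run:
```python
from h import *
d=camera('wrist'); W=held(d,.015,0,.01,.035); e=get_obs()['eef_pos']
P=top_of(W,(.541,-.39),.04,.093,.099); print('disc',len(P),rim(P,(.541,-.391),.031,.008))
P=top_of(W,e[:2],.026,e[2]-.01,e[2]-.0035); print('flange',len(P),np.median(P[:,2]) if len(P) else 0,rim(P,e[:2],.023,.015))
go(.5415,-.3919,.21,112.5)
d=camera('scene'); save({'frame':cv2.resize(d['frame'][200:384,50:250],None,fx=3,fy=3)},'s9')
```

```text
held [192.  20.] 2604 [0.2 0.7] [ 541.7 -393.1]
disc 1738 [ 541.9 -391.3]
flange 1465 0.16421220060239344 [ 542.5 -392.3]
pos [ 542.8 -393.   172. ] jaw 112.5 toolx [ 0. -0. -1.] q6 -1.02 clk 42.53 w 27.1
 shift [-38.    1.5  -0.8] turn 0.0
```

View pics/s9.png

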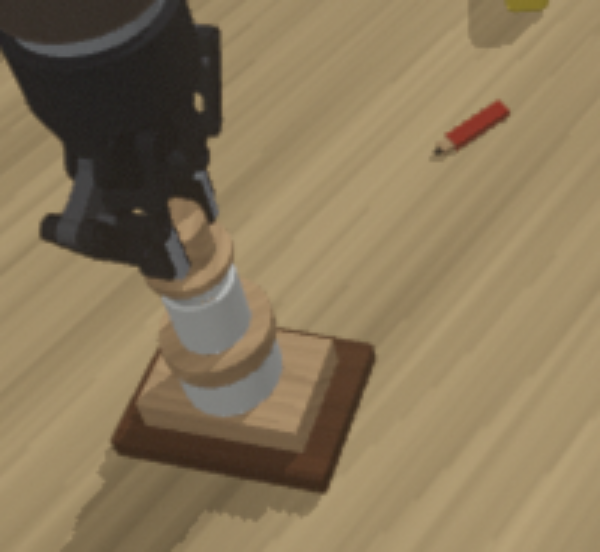

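Cap sits just above the pipe and is centred to about 1 mm. The spigot has 3.5 mm radial clearance. Lowering it.

Request:
play_rows(
  plan=[
    [4,0.9,-0.3,0,0,0,1],
    [4,0,0,0,0,0,1],
    [3,0,0,0,0,0,1],
    [2,0,0,0,0,0,1],
    [1.5,0,0,0,0,0,1],
    [0,0,0,0,0,0,1],
    [0,0,0,0,0,0,1],
  ],
)

```text
clock: 43.17
eef_pos: [0.5422, -0.3922, 0.1574]
tool_rot: [-0.138, 0.694, 0.138, 0.693]
ft_force: [-0.1, -0.8, -0.7]
grip_width: 0.0271
```

Run:
```python
from h import *
d=camera('wrist'); W=held(d,.015,0,.01,.035); e=get_obs()['eef_pos']
P=top_of(W,(.541,-.39),.04,.093,.099); print('disc',len(P),rim(P,(.541,-.391),.031,.008))
P=top_of(W,e[:2],.026,e[2]-.01,e[2]-.0035); print('flange',len(P),np.median(P[:,2]) if len(P) else 0,rim(P,e[:2],.023,.015))
```

```text
held [177.6  20. ] 2603 [0.3 0.7] [ 541.2 -392.3]
disc 1896 [ 540.6 -391.7]
flange 1467 0.15001322357010827 [ 542.  -391.7]
```

Spigot is in by about 6 mm, with about 1.8 mm left to go.

Request:
play_rows(
  plan=[
    [0.7,0,0,0,0,0,1],
    [0.7,0,0,0,0,0,1],
    [0.6,0,0,0,0,0,1],
    [0,0,0,0,0,0,1],
    [0,0,0,0,0,0,1],
  ],
)

```text
clock: 43.63
eef_pos: [0.5423, -0.3924, 0.1559]
tool_rot: [-0.138, 0.693, 0.138, 0.694]
ft_force: [-0.3, -0.7, 1.5]
grip_width: 0.0276
```

Request:
play_rows(
  plan=[
    [0.4,0,0,0,0,0,1],
    [0.4,0,0,0,0,0,1],
    [0,0,0,0,0,0,1],
  ],
)

```text
clock: 43.88
eef_pos: [0.5426, -0.3927, 0.1558]
tool_rot: [-0.139, 0.693, 0.138, 0.694]
ft_force: [-0.9, -0.3, 4.6]
grip_width: 0.0273
```

Contact. Releasing and backing off.

Request:
play_rows(
  plan=[
    [0,0,0,0,0,0,0.5],
    [0,0,0,0,0,0,0.2],
    [0,0,0,0,0,0,-1],
    [0,0,0,0,0,0,-1],
    [0,0,0,0,0,0,-1],
    [0,0,0,0,0,0,-1],
    [0,0,0,0,0,0,-1],
    [0,0,0,0,0,0,-1],
    [-10,0,0,0,0,0,-1],
    [-20,0,0,0,0,0,-1],
    [-30,0,0,0,0,0,-1],
    [-20,0,0,0,0,0,-1],
    [0,0,0,0,0,0,-1],
    [0,0,0,0,0,0,-1],
  ],
)

```text
clock: 45.05
eef_pos: [0.5431, -0.3929, 0.2376]
tool_rot: [-0.139, 0.692, 0.137, 0.695]
ft_force: [-0.4, 0.1, -0.2]
grip_width: 0.0851
```

Run:
```python
from h import *
d=camera('wrist'); W=wcloud(d); t=camera('top'); T=cloud(t); s=camera('scene'); save({'frame':cv2.resize(s['frame'][180:384,40:270],None,fx=3,fy=2.9)},'s10')
c=(.5415,-.3915)
for n,C in (('w',W),('t',T),('s',cloud(s))):
    for k,r,ri,z in (('knob',.015,0,.176),('flange',.023,.015,.148),('disc',.031,.02,.096)):
        P=top_of(C,c,r+.006,z-.003,z+.003); print(n,k,len(P),(np.round(np.median(P[:,2])*1e3,1),plane(P),rim(P,c,r,ri)) if len(P)>10 else '')
    print(n,'plinth',rect(top_of(C,c,.07,.0395,.045)),'foot',rect(top_of(C,c,.1,.013,.023)))
for n in ('tape','bracket','hinge','pencil'): print(n,[np.round(r['centre'],3).tolist() for r in pinpoint(n,t)[:1]])
```

```text
w knob 1229 (np.float64(176.3), array([0.7, 0.3]), array([ 541.9, -392.1]))
w flange 890 (np.float64(148.3), array([ 0.1, -0.1]), array([ 542.6, -391.9]))
w disc 1029 (np.float64(96.4), array([ 0.3, -0. ]), array([ 542.5, -391.4]))
w plinth (array([ 541.4, -391. ]), array([94. , 60.2]), 22.8, 1197, np.float64(42.3)) foot (array([ 541.5, -389.6]), array([128.3,  91. ]), 22.6, 2468, np.float64(18.3))
t knob 90 (np.float64(175.8), array([ 0.9, -1.2]), array([ 543. , -391.5]))
t flange 146 (np.float64(147.8), array([-0.6, -0.1]), array([ 542.3, -392.5]))
t disc 236 (np.float64(96.0), array([-0.5, -0.2]), array([ 541.8, -392.4]))
t plinth (array([ 541.7, -390.5]), array([95.8, 60.6]), 23.0, 422, np.float64(41.9)) foot (array([ 541.6, -389.7]), array([130.1,  92. ]), 22.5, 740, np.float64(17.7))
s knob 269 (np.float64(176.2), array([-1.3,  0.2]), array([ 541.2, -393.8]))
s flange 282 (np.float64(148.4), array([-1.3,  0.6]), array([ 540.8, -393.4]))
s disc 448 (np.float64(96.1), array([-0.5,  0.1]), array([ 540. , -393.2]))
s plinth (array([ 540.5, -393.2]), array([97.5, 61.6]), 23.1, 779, np.float64(42.3)) foot (array([ 540.6, -391.7]), array([130.3,  91.2]), 22.6, 1274, np.float64(18.2))
tape []
bracket [[0.599, 0.009, -0.002]]
hinge [[0.508, 0.138, 0.0]]
pencil [[0.516, -0.15, 0.001]]
```

View pics/s10.png

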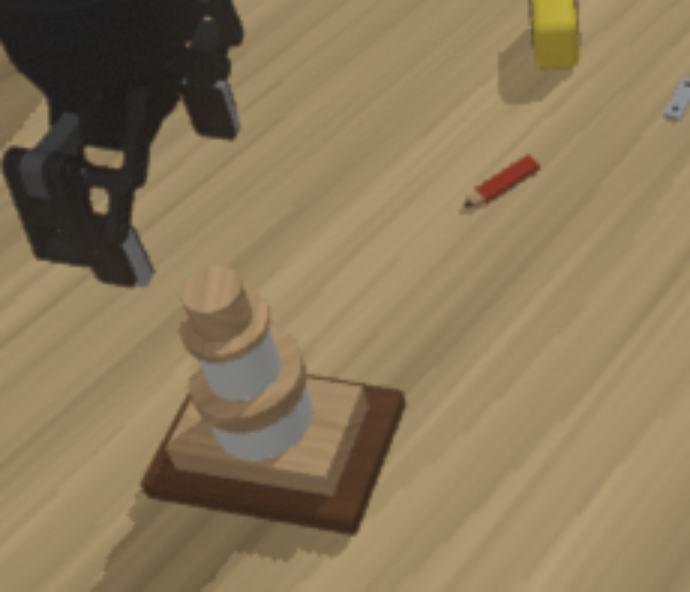

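The full column stands, cap top at 176 mm as expected, with the gripper clear above it. Handing in.

```bash
python3 -c "
from workcell import *
print(job_done())"
```

```text
the job is handed in; nothing more can be done
None
```

The lamp base is stacked as asked: plinth over the dowel, then wide collar, disc, narrow collar and cap. Each piece was put down and released before the next, and I handed the job in at about 45 s on the robot's clock.

- **Column:** in the last pictures it stood free with the open gripper clear above it. Every piece top sat within about 0.5 mm of its nominal height (42 mm plinth, 78, 96, 140 and 176 mm cap).
- **Centring:** each piece was within roughly 1–1.5 mm of the one below. The plinth's long sides were within about 0.5° of the foot's, and the tops were level within measurement noise.
- **Bystanders:** I moved none of them. The network still found the bracket, hinge and pencil in the same places within its accuracy. It missed the tape measure in the final top view, but the last scene picture showed the tape standing upright, clear of the arm's path.
- **Disagreement:** the scene camera reads about 1–2 mm off the top and wrist cameras everywhere, the foot included. I took that as calibration error and went by the other two.

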